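# Tip the massage balls through the funnel into the storage tube

### The job

Move the funnel tube on the cabinet top until its funnel is under the trough's spout, then press the tab on the trough down slowly so that all three massage balls roll out through the funnel into the tube. Let the trough spring back to rest and leave the tube standing. Do not touch the balls, let none fall on the cabinet top, and leave the other things where they are.

Things in the scene. Friction and masses are not known exactly. Their poses are not given: they have to be found in the camera images.
- stand: Fixed grey stand of the trough. Origin: on the cabinet top under the trough's pivot. x runs level along the trough, from the spout (-x end) to the closed back (+x end); z up. Two uprights 36 mm wide at x = 0, y = +-52 mm hold the pivot axle 275 mm up. Foot 8 mm thick, x = -60 to +100 mm, y = +-75 mm.
- trough (a joint): Tilt of the aluminium trough about its pivot: 0 at rest (floor sloping 0.07 rad down to the closed back, holding the balls there), growing to 0.40 rad at the stop as the spout end is pressed down; floor level at 0.07. A spring returns it to 0. Trough 72 mm wide inside, 250 mm long, 40 mm deep, open at the spout end.
- tab (a point): Centre of the upper face of the flat press tab (60 mm along the trough, 52 mm across, 6 mm thick) jutting sideways from the top edge of the trough's +y wall near the spout. At rest at stand x = -86, y = +64 mm, 331 mm up; it sinks with the trough, by about 35 mm at the stop. Pressing takes about 5 N at first and 10 N at the stop.
- lip (a point): Middle of the spout's edge, on the trough's floor, where the balls leave. At rest at stand x = -129, y = 0 mm, 294 mm up, sinking to about 243 mm at the stop. Tipped slowly, the balls fall 20 to 70 mm beyond it.
- sled: Loose funnel tube, about 0.8 kg. Origin: underside of its foot on the tube's axis, z up. Clear tube 98 mm outer, 90 mm inner diameter, inner floor 12 mm up; from 178 mm up it widens as a steel funnel to 204 mm diameter at the rim, 223 mm up. Dark steel foot: disc 150 mm diameter, 8 mm thick, with a tail 50 mm wide out to x = -205 mm carrying the grip.
- mouth (a point): Centre of the funnel's rim plane, on the tube's axis, 223 mm above the sled's underside. Rim outer radius 102 mm.
- grip (a point): Centre of the top of the upright rubber grip block on the tail of the sled's foot, 44 mm along the sled's x, 24 mm across (y), from 8 to 64 mm above the underside; at sled x = -183 mm, y = 0.
- ball1_center (a point): Centre of the first black massage ball, 60 mm in diameter, about 120 g; nearest the closed back of the trough.
- ball2_center (a point): Centre of the second, like ball; in the middle.
- ball3_center (a point): Centre of the third, like ball; nearest the spout.
- ball1: The first ball itself (its origin turns as it rolls: use its centre).
- ball2: The second ball itself.
- ball3: The third ball itself.
- handle: Bystander: chrome dumbbell handle, 240 mm long, lying on two 60 mm square collars; origin underneath its middle, x along it.
- canister: Bystander: closed steel canister, 90 mm in diameter, 130 mm high; origin at its underside's centre.
- collar: Bystander: black spring clip collar, ring 68 mm in diameter and 30 mm high with two levers towards +x; origin under the ring's centre.
- gripring: Bystander: lime silicone grip ring, 80 mm in diameter, 26 mm high, lying flat; origin under its centre.
Mind the look-alikes: they are no part of the job. Leave any blue, orange or turquoise look-alike of the ball2 alone.

How it is judged:
By the outcome, as a careful person would: the job done as asked, in the order asked, and still so for the second after the job is handed in, with the robot touching nothing.
It also fails if it takes over 54 s, if anything falls off the work surface, if the arm or the gripper's body presses on something with over 40 N, if the wrist force passes 120 N, or if a joint passes its speed limit or range.

### The arm

A 7-joint arm with a two-finger parallel gripper is mounted at the origin on the work surface. World frame = base frame: x ahead of the robot, y to its left, z up, the work surface at z = 0. Lengths are in m, angles in rad, forces in N, time in s.
With the tool pointing down it reaches from about 0.4 to 0.875 m from the base axis. Payload 19.3 kg.
Tool frame: the origin (TCP) lies on the centre line of the jaws, within the pads' length; the fingertips stand 14 mm ahead of it and the grasp point (between the pads) lies 5 mm behind it; z points along the fingers, y is the line along which they close (so a half turn about z gives the same grasp; the last joint's range is limited). The gripper opens to 85 mm and grips with 20 to 120 N. Pads are 22 mm wide; open, the fingers measure 114 mm over their backs; the gripper's body (76 mm by 85 mm) begins 54 mm behind the grasp point. The pads swing forward as they close: fully open they stand 13 mm farther back than shut.
Start: joints at [-1.189, 0.521, -0.036, 1.599, 0.021, 1.021, -0.113], TCP at [0.273, 0.562, 0.245] pointing down, gripper open.
Joint ranges: [-2.91, 2.91], [-0.3, 2.13], [-1.5, 1.42], [0.17, 2.43], [-1.26, 4.41], [0.16, 1.93], [-2.52, 2.52]. Speed limits (rad/s): [1.89, 1.89, 2.39, 2.39, 3.01, 3.01, 3.01].

### API

Orientations are given as [roll, pitch, yaw] about the fixed x, y, z axes, in that order (R = Rz(yaw) Ry(pitch) Rx(roll)).
In Python, from workcell import bot, grab_frame, regions_of gives the robot as it stands. The module is installed in compiled form; this text tells all that it offers.
- The arm moves only by the tool play_rows, never from a script. Its argument "plan" is a list of rows, each a list of 3 entries, a list of its own where there are three numbers: the shift along the tool's x, y, z in units of 2.5 cm (1.0 is 2.5 cm), then the turn, a rotation vector about the tool's x, y, z in units of 0.15 rad (1.0 is 0.15 rad), then the closure, from -1 (fully open) to 1 (shut). In form: [[[tx, ty, tz], [rx, ry, rz], jaw], ...]. A call has 1 to 20 rows; each row shifts and turns the commanded pose from where the row before left it, along the tool's axes as they then stand; what a row does not reach is not made up. A row lasts 1/8 s, in which the tool goes at most 62.5 mm and 10.7 degrees, less where a joint would pass 70% of its speed; a pose out of reach is approached as far as the arm can. A call with a number of a shift or a turn outside -1 to 1 is refused whole. A call with a gripper value outside its range is refused whole. The fingers move at their own pace and stop on an object; "newtons" is the grip in N (left out, the last holds). Time passes only in rows, so rows that do not move let the fingers close. It gives the time, the measured TCP pose, the force, the opening and the grip force at its end, in the units of the state.
- bot.observe(): the state, without advancing time (a new reading comes with each control period).
- grab_frame(name): name is "scene" or "top" or "wrist"; returns a dict with "pixels" (384x512x3 uint8, red, green, blue), "depth" (384x512 float32, m along the optical axis (not along the pixel's ray), 0 where there is no reading), "camera_matrix" (3x3 intrinsics, pixels), "R" (3x3) and "t" (3): a world point X has camera coordinates R X + t. Camera axes: x right, y down, z forward; pixel columns grow to the right and rows downward; lengths in m; the calibration is good to about 2 mm. A picture is of the moment at which its call begins.
- bot.job_done(): hands the job in; it is judged then, once.
Trained networks look in the newest picture that a camera, given by its name, has taken for a name from the list of things; names that differ only in an ending like _2 or _b are one class to them, and where a whole thing is asked for, a point or a joint stands for the part that bears it (a point fixed in the world has none). Each returns a list of dicts, best first, with "p" (0 to 1); they miss things now and then, are a little off and sometimes report something else, mostly with a low value. They report only what shows in the picture. A call takes as long as a camera call. They do not tell look-alikes from the thing itself.
- regions_of(thing, camera): "mask" (384x512 bool, what is visible of it) and "box" ([left, top, right, bottom] in pixels, round what is visible of it).
The state is a dict: "clock": time; "qpos": joint angles; "qd": joint speeds; "joint_efforts": joint torques, N m; "position": TCP position; "tool_rot": TCP orientation; "force": force on the tool from outside, world axes, zero at the start; "moment": the same for the moment, N m; "grip_width": finger opening in m; "finger_force": force on a finger pad.
Only numpy, scipy, OpenCV 4.12 (cv2) and the standard library are available. Lean on these libraries where they do the work, as an engineer would, in place of code of your own. Each camera call takes 0.05 s, during which the arm holds its last target. There are 200 camera calls.

## Working session

There is one attempt and no reset: what is moved stays moved. The work goes in short steps, Python scripts to look and compute and a tool call to move; the robot and the scene stay as the last step left them, time stands still between calls to the robot, and variables do not carry over. Pictures are saved under pics/ and viewed, at most 10 in all, crops included, and the job is handed in when it is done.

Besides the shell and the picture viewer there is one more tool, called in YAML: its name, and indented under it one key for each argument. play_rows: Moves the arm, as the interface text tells. Its arguments: {"type":"object","properties":{"plan":{"type":"array"},"newtons":{"type":"number"}},"required":["plan"]}

```bash
mkdir -p pics; cat > h.py <<'E'
import numpy as np,cv2
from workcell import bot,grab_frame,regions_of
def cloud(f):
    d=f["depth"];K=f["camera_matrix"];v,u=np.indices(d.shape)
    c=np.stack([(u-K[0,2])*d/K[0,0],(v-K[1,2])*d/K[1,1],d],-1)
    return (c-f["t"])@f["R"]
E
python3 - <<'E'
from h import *
s=bot.observe();print(s["clock"],s["position"],s["tool_rot"],s["force"])
ims=[]
for c in("scene","top"):
    f=grab_frame(c);np.savez(c+".npz",**f);P=cloud(f)
    cv2.imwrite(f"pics/{c}0.png",f["pixels"][...,::-1])
    print(c,"cam",(-f["R"].T@f["t"]).round(3))
    for n in("stand","trough","tab","sled","grip","mouth","ball2","handle","canister","collar","gripring"):
        for r in regions_of(n,c)[:4]:
            m=r["mask"]&(f["depth"]>0);q=P[m]
            if len(q):print(n,round(r["p"],2),np.array(r["box"]).round(),np.median(q,0).round(3),np.percentile(q,2,0).round(3),np.percentile(q,98,0).round(3))
E
```

```text
0.0 [0.27274362 0.56200124 0.24473139] [-3.14048752e+00  7.47997613e-05  2.68982905e+00] [ 0.47488784 -0.22163088  0.38754109]
scene cam [ 1.175 -0.249  1.074]
stand 0.55 [256. 109. 353. 223.] [0.552 0.169 0.24 ] [ 0.413  0.059 -0.001] [0.607 0.306 0.332]
trough 0.96 [253. 113. 349. 167.] [0.544 0.114 0.307] [0.462 0.054 0.277] [0.589 0.304 0.332]
tab 0.74 [256. 110. 351. 166.] [0.542 0.117 0.308] [0.466 0.054 0.281] [0.589 0.305 0.332]
tab 0.51 [354. 200. 388. 232.] [0.707 0.368 0.018] [ 0.639  0.324 -0.003] [0.761 0.405 0.03 ]
sled 0.81 [140. 151. 231. 247.] [ 0.477 -0.165  0.165] [ 0.389 -0.342  0.001] [ 0.56  -0.064  0.222]
grip 0.79 [142. 155. 228. 245.] [ 0.478 -0.165  0.17 ] [ 0.393 -0.34   0.004] [ 0.56  -0.067  0.221]
mouth 0.64 [140. 152. 228. 247.] [ 0.478 -0.163  0.17 ] [ 0.391 -0.34   0.003] [ 0.561 -0.064  0.222]
ball2 0.81 [323. 113. 339. 135.] [0.542 0.263 0.326] [0.514 0.247 0.301] [0.558 0.294 0.337]
ball2 0.75 [291. 127. 309. 149.] [0.552 0.145 0.333] [0.521 0.125 0.301] [0.569 0.178 0.346]
ball2 0.63 [306. 120. 327. 138.] [0.548 0.204 0.33 ] [0.517 0.187 0.306] [0
[... 1548 characters left out ...]
2 0.247 0.308] [0.554 0.3   0.339]
ball2 0.81 [154. 195. 178. 219.] [0.533 0.21  0.334] [0.508 0.187 0.317] [0.56  0.239 0.343]
ball2 0.68 [129. 228. 149. 245.] [0.457 0.376 0.051] [0.429 0.354 0.032] [0.482 0.407 0.062]
ball2 0.64 [184. 190. 205. 214.] [0.539 0.152 0.339] [0.514 0.129 0.324] [0.566 0.177 0.348]
handle 0.66 [201. 130. 278. 153.] [0.751 0.052 0.043] [ 0.721 -0.064 -0.001] [0.783 0.165 0.062]
canister 0.7 [315. 129. 350. 161.] [ 0.717 -0.246  0.128] [ 0.682 -0.294  0.001] [ 0.765 -0.212  0.133]
collar 0.6 [134. 145. 160. 174.] [0.707 0.357 0.024] [0.651 0.325 0.003] [0.751 0.389 0.033]
collar 0.4 [182. 189. 204. 214.] [0.54  0.152 0.339] [0.516 0.129 0.325] [0.566 0.18  0.348]
```

```bash
python3 - <<'E'
import numpy as np,cv2
from scipy.optimize import least_squares
from h import cloud
a=[cv2.imread(f"pics/{c}0.png") for c in("scene","top")]
cv2.imwrite("pics/both.png",np.vstack([cv2.resize(a[0][90:330,120:420],(600,480))[:300],cv2.resize(a[1][120:270,110:410],(600,300))]))
for c in("scene","top"):
    f=dict(np.load(c+".npz"));P=cloud(f).reshape(-1,3)
    # rim
    m=(P[:,2]>.216)&(P[:,2]<.232)&(P[:,1]<-.02)&(P[:,1]>-.35)&(P[:,0]<.65)
    q=P[m][:,:2];r=least_squares(lambda p:np.hypot(*(q-p[:2]).T)-p[2],[.478,-.165,.1],loss="soft_l1",f_scale=.002)
    print(c,"rim",r.x.round(4),len(q))
    m=(P[:,2]>.05)&(P[:,2]<.075)&(P[:,1]<-.25)&(P[:,1]>-.42)&(P[:,0]<.55)
    g=P[m];print("grip",g.mean(0).round(4),g.min(0).round(3),g.max(0).round(3),len(g))
    # trough wall top / tab
    m=(P[:,2]>.322)&(P[:,2]<.338)&(P[:,1]<.13)&(P[:,1]>.03)&(P[:,0]<.515)&(P[:,0]>.4)
    g=P[m];print("tab",g.mean(0).round(4),g.min(0).round(3),g.max(0).round(3),len(g),cv2.minAreaRect(g[:,:2].astype(np.float32)))
E
```

```text
scene rim [-0.0296 -1.0603  1.0241] 809
grip [ 0.4802 -0.3348  0.061 ] [ 0.464 -0.357  0.05 ] [ 0.49  -0.313  0.067] 115
tab [0.4891 0.0873 0.3295] [0.455 0.052 0.322] [0.515 0.128 0.335] 329 ((0.48476654291152954, 0.08745867013931274), (0.056380655616521835, 0.07662150263786316), 5.892806529998779)
top rim [ 0.4806 -0.1503  0.0962] 921
grip [ 0.4759 -0.3313  0.0633] [ 0.466 -0.356  0.053] [ 0.486 -0.311  0.069] 102
tab [0.4842 0.0896 0.3314] [0.454 0.053 0.324] [0.514 0.129 0.337] 549 ((0.48368123173713684, 0.08863213658332825), (0.05372161045670509, 0.07711002230644226), 5.779899597167969)
```

View pics/both.png

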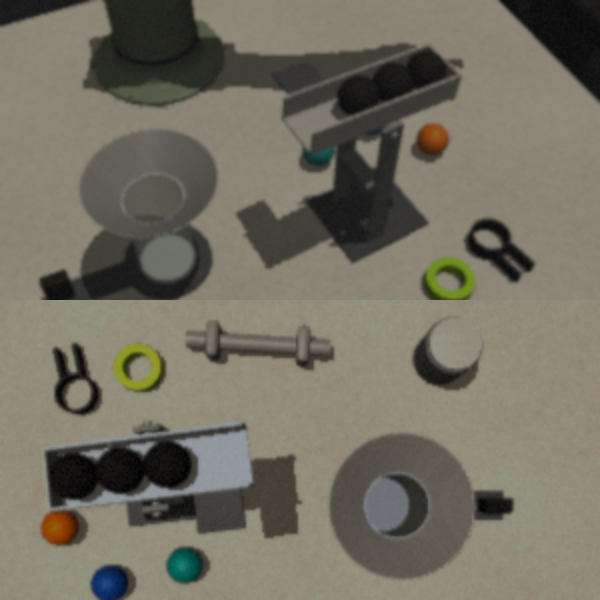

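```bash
python3 - <<'E'
import numpy as np,cv2
from scipy.optimize import least_squares
from h import cloud
for c in("scene","top"):
    f=dict(np.load(c+".npz"));P=cloud(f).reshape(-1,3)
    m=(P[:,2]>.205)&(P[:,2]<.24)&(P[:,1]<-.02)&(P[:,1]>-.35)&(P[:,0]<.65)&(P[:,0]>.33)
    q=P[m].astype(np.float32);print(c,"rim",cv2.minEnclosingCircle(q[:,:2]),len(q))
    a=np.arctan2(q[:,1]+.163,q[:,0]-.48);b=np.digitize(a,np.linspace(-3.14,3.14,37));rr=np.hypot(q[:,1]+.163,q[:,0]-.48)
    e=np.array([q[b==i][np.argmax(rr[b==i])] for i in np.unique(b)])
    r=least_squares(lambda p:np.hypot(*(e[:,:2]-p[:2]).T)-p[2],[.48,-.163,.1],loss="soft_l1",f_scale=.002)
    print(r.x.round(4),e[:,2].mean())
    th=np.radians(95.85);X=np.array([np.cos(th),np.sin(th)]);Y=np.array([-X[1],X[0]])
    m=(P[:,2]>.27)&(P[:,2]<.36)&(P[:,1]<.36)&(P[:,1]>.0)&(P[:,0]<.65)&(P[:,0]>.42)
    q=P[m];u=q[:,:2]@X;v=q[:,:2]@Y
    print("rect",cv2.minAreaRect(q[:,:2].astype(np.float32)))
    print("along",np.percentile(u,[0,.5,1,99,99.5,100]).round(3),"across",np.percentile(v,[0,.5,1,99,99.5,100]).round(3))
    np.save(c+"q.npy",np.c_[u,v,q[:,2]])
    t=(v>v.min()+.095)
    print("tab u",u[t].min(),u[t].max(),"v",v[t].max(), "z",np.median(q[t,2]))
    w=(q[:,2]>.315)&(q[:,2]<.355)
    h,ed=np.histogram(v[w&(u<.14)],bins=np.arange(-.6,-.42,.005));print(list(zip(ed.round(3),h)))
E
```

```text
Traceback (most recent call last):
cv2.error: OpenCV(4.12.0) /io/opencv/modules/imgproc/src/shapedescr.cpp:201: error: (-215:Assertion failed) count >= 0 && (depth == CV_32F || depth == CV_32S) in function 'minEnclosingCircle'
```

```bash
cat > m.py <<'E'
import numpy as np,cv2
from scipy.optimize import least_squares
from h import cloud
A=np.ascontiguousarray
for c in("scene","top"):
    f=dict(np.load(c+".npz"));P=cloud(f).reshape(-1,3)
    m=(P[:,2]>.205)&(P[:,2]<.24)&(P[:,1]<-.02)&(P[:,1]>-.35)&(P[:,0]<.65)&(P[:,0]>.33)
    q=P[m].astype(np.float32);print(c,"rim",cv2.minEnclosingCircle(A(q[:,:2])),len(q))
    a=np.arctan2(q[:,1]+.163,q[:,0]-.48);b=np.digitize(a,np.linspace(-3.14,3.14,37));rr=np.hypot(q[:,1]+.163,q[:,0]-.48)
    e=np.array([q[b==i][np.argmax(rr[b==i])] for i in np.unique(b)])
    r=least_squares(lambda p:np.hypot(*(e[:,:2]-p[:2]).T)-p[2],[.48,-.163,.1],loss="soft_l1",f_scale=.002)
    print(r.x.round(4),e[:,2].mean())
    th=np.radians(95.85);X=np.array([np.cos(th),np.sin(th)]);Y=np.array([-X[1],X[0]])
    m=(P[:,2]>.27)&(P[:,2]<.36)&(P[:,1]<.36)&(P[:,1]>.0)&(P[:,0]<.65)&(P[:,0]>.42)
    q=P[m];u=q[:,:2]@X;v=q[:,:2]@Y
    print("rect",cv2.minAreaRect(A(q[:,:2].astype(np.float32))))
    print("along",np.percentile(u,[0,.5,1,99,99.5,100]).round(3),"across",np.percentile(v,[0,.5,1,99,99.5,100]).round(3))
    t=(v>v.max()-.03)
    print("tab u",u[t].min(),u[t].max(),"v",v[t].max(), "z",np.median(q[t,2]))
    w=(q[:,2]>.315)&(q[:,2]<.355)
    h,ed=np.histogram(v[w&(u<.14)],bins=np.arange(-.6,-.42,.005));print(list(zip(ed.round(3),h)))
E
python3 m.py
```

```text
scene rim ((0.48171132802963257, -0.15096314251422882), 0.10253817588090897) 1178
[ 0.4815 -0.1515  0.1009] 0.22219124
rect ((0.5299749374389648, 0.1807328462600708), (0.26494449377059937, 0.14061550796031952), 85.83580780029297)
along [-0.005 -0.003 -0.002  0.249  0.251  0.254] across [-0.616 -0.61  -0.609 -0.47  -0.467 -0.463]
tab u 0.008211298732851813 0.06986702573702343 v -0.4629664838067323 z 0.32994093624475174
[(np.float64(-0.6), np.int64(6)), (np.float64(-0.595), np.int64(175)), (np.float64(-0.59), np.int64(12)), (np.float64(-0.585), np.int64(26)), (np.float64(-0.58), np.int64(47)), (np.float64(-0.575), np.int64(50)), (np.float64(-0.57), np.int64(53)), (np.float64(-0.565), np.int64(51)), (np.float64(-0.56), np.int64(39)), (np.float64(-0.555), np.int64(38)), (np.float64(-0.55), np.int64(29)), (np.float64(-0.545), np.int64(22)), (np.float64(-0.54), np.int64(15)), (np.float64(-0.535), np.int64(5)), (np.float64(-0.53), np.int64(0)), (np.float64(-0.525), np.int64(1)), (np.float64(-0.52), np.int64(156)), (np.float64(-0.515), np.int64(44)), (np.float64(-0.51), np.int64(20)), (np.fl
[... 1499 characters left out ...]
(np.float64(-0.525), np.int64(4)), (np.float64(-0.52), np.int64(55)), (np.float64(-0.515), np.int64(76)), (np.float64(-0.51), np.int64(48)), (np.float64(-0.505), np.int64(51)), (np.float64(-0.5), np.int64(49)), (np.float64(-0.495), np.int64(50)), (np.float64(-0.49), np.int64(49)), (np.float64(-0.485), np.int64(51)), (np.float64(-0.48), np.int64(49)), (np.float64(-0.475), np.int64(51)), (np.float64(-0.47), np.int64(49)), (np.float64(-0.465), np.int64(17)), (np.float64(-0.46), np.int64(0)), (np.float64(-0.455), np.int64(0)), (np.float64(-0.45), np.int64(0)), (np.float64(-0.445), np.int64(0)), (np.float64(-0.44), np.int64(0)), (np.float64(-0.435), np.int64(0)), (np.float64(-0.43), np.int64(0))]
```

The top view (shown at 2x) has the trough's spout pointing right (top pixel about 234,205), with the black balls at (148,210), (166,207) and (194,202). The funnel is at (310,223) and its grip block at (363,223).

Look-alikes, in top pixels:
- **Balls:** orange (140,233), blue (165,260) and turquoise (202,252) lie loose on the table. The three black ones in the trough are the right ones.
- **Tube:** the canister at (333,145) could be mistaken for it. The only funnel with a tail is at (310,223), so I choose that one and its dark block at (363,223).

I'll check the grip in a crop.

```bash
python3 -c "
import cv2
a=cv2.imread('pics/top0.png')[175:275,265:385]
cv2.imwrite('pics/c1.png',cv2.resize(a,None,fx=5,fy=5,interpolation=cv2.INTER_CUBIC))"
```

```text
(no output)
```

View pics/c1.png

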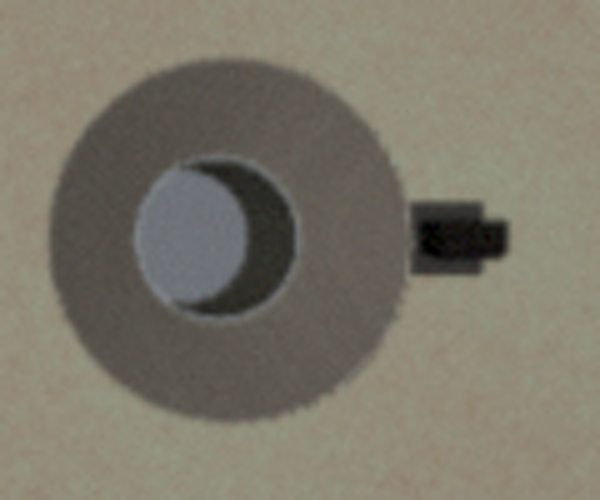

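play_rows:
  plan:
    - [[0, 0, -1], [0, 0, 0.946], -1]
    - [[0, 0, -1], [0, 0, 0.946], -1]
    - [[0, 0, -1], [0, 0, 0.946], -1]
    - [[0, 0, -1], [0, 0, 0.946], -1]
    - [[0, 0, -1], [0, 0, 0.946], -1]
    - [[0, 0, -1], [0, 0, 0.946], -1]
    - [[0, 0, -1], [0, 0, 0.946], -1]
    - [[0, 0, -1], [0, 0, 0.946], -1]
    - [[-1, 0.68, 0], [0, 0, 0], -1]
    - [[-1, 0.68, 0], [0, 0, 0], -1]
    - [[-1, 0.68, 0], [0, 0, 0], -1]
    - [[-1, 0.68, 0], [0, 0, 0], -1]
    - [[-1, 0.68, 0], [0, 0, 0], -1]
    - [[-1, 0.68, 0], [0, 0, 0], -1]
    - [[-1, 0.68, 0], [0, 0, 0], -1]
    - [[-1, 0.68, 0], [0, 0, 0], -1]
    - [[-1, 0.68, 0], [0, 0, 0], -1]
    - [[-1, 0.68, 0], [0, 0, 0], -1]
    - [[-1, 0.68, 0], [0, 0, 0], -1]
    - [[-1, 0.68, 0], [0, 0, 0], -1]

```text
clock: 3.7
position: [0.4724, 0.2581, 0.4454]
tool_rot: [3.142, -0.0, 1.555]
force: [0.1, 0.9, 0.6]
grip_width: 0.085
finger_force: 0.0
```

The crop confirms it: the dark grip block on its tail is at crop (462,238), top pixel (357,222).

play_rows:
  plan:
    - [[-1, 0.03, 0], [0, 0, 0], -1]
    - [[-1, 0.03, 0], [0, 0, 0], -1]
    - [[-1, 0.03, 0], [0, 0, 0], -1]
    - [[-1, 0.03, 0], [0, 0, 0], -1]
    - [[-1, 0.03, 0], [0, 0, 0], -1]
    - [[-1, 0.03, 0], [0, 0, 0], -1]
    - [[-1, 0.03, 0], [0, 0, 0], -1]
    - [[-1, 0.03, 0], [0, 0, 0], -1]
    - [[-1, 0.03, 0], [0, 0, 0], -1]
    - [[-1, 0.03, 0], [0, 0, 0], -1]
    - [[-1, 0.03, 0], [0, 0, 0], -1]
    - [[-1, 0.03, 0], [0, 0, 0], -1]
    - [[-1, 0.03, 0], [0, 0, 0], -1]
    - [[-1, 0.03, 0], [0, 0, 0], -1]
    - [[-1, 0.03, 0], [0, 0, 0], -1]
    - [[-1, 0.03, 0], [0, 0, 0], -1]
    - [[-1, 0.03, 0], [0, 0, 0], -1]
    - [[-1, 0.03, 0], [0, 0, 0], -1]
    - [[-1, 0.03, 0], [0, 0, 0], -1]
    - [[-1, 0.03, 0], [0, 0, 0], -1]

```text
clock: 6.2
position: [0.4783, -0.2416, 0.4454]
tool_rot: [3.141, -0.001, 1.555]
force: [-0.0, 0.2, -0.1]
grip_width: 0.0856
finger_force: 0.0
```

play_rows:
  plan:
    - [[-1, 0, 0], [0, 0, 0], -1]
    - [[-1, 0, 0], [0, 0, 0], -1]
    - [[-1, 0, 0], [0, 0, 0], -1]
    - [[-1, 0, 0.5], [0, 0, 0], -1]
    - [[0, 0, 1], [0, 0, 0], -1]
    - [[0, 0, 1], [0, 0, 0], -1]
    - [[0, 0, 1], [0, 0, 0], -1]
    - [[0, 0, 1], [0, 0, 0], -1]
    - [[0, 0, 0], [0, 0, 0], -1]

```text
clock: 7.32
position: [0.4765, -0.3403, 0.3319]
tool_rot: [-3.14, -0.002, 1.555]
force: [-0.4, 0.2, 0.1]
grip_width: 0.0854
finger_force: 0.0
```

```bash
python3 - <<'E'
from h import *
s=bot.observe();print(s["clock"],s["position"],s["tool_rot"])
f=grab_frame("wrist");P=cloud(f)
cv2.imwrite("pics/w1.png",f["pixels"][...,::-1])
q=P[(P[...,2]>.05)&(P[...,2]<.075)&(abs(P[...,0]-.478)<.05)&(abs(P[...,1]+.335)<.06)]
if len(q):print(len(q),cv2.minAreaRect(np.ascontiguousarray(q[:,:2].astype(np.float32))),q.min(0),q.max(0),np.median(q[:,2]))
E
```

```text
7.325 [ 0.47652034 -0.34032149  0.33187726] [-3.13963986e+00 -1.50423056e-03  1.55473609e+00]
469 ((0.47689443826675415, -0.33327481150627136), (0.042811937630176544, 0.02292305789887905), 88.9655990600586) [ 0.46512042 -0.35473606  0.05100514] [ 0.48858315 -0.31177558  0.06712331] 0.06414031656216923
```

View pics/w1.png

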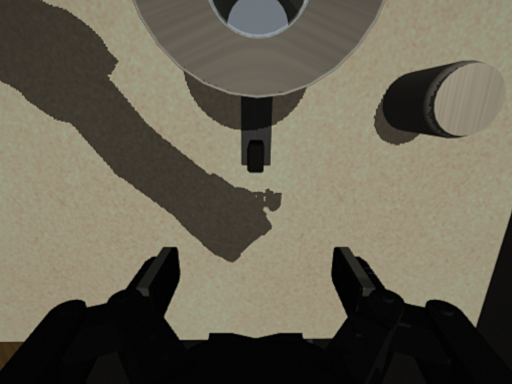

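The wrist view has the grip block at (256,155), centred between the fingers and aligned with them. I'll descend and grip.

play_rows:
  plan:
    - [[0, 0, 1], [0, 0, 0], -1]
    - [[0, 0, 1], [0, 0, 0], -1]
    - [[0, 0, 1], [0, 0, 0], -1]
    - [[0, 0, 1], [0, 0, 0], -1]
    - [[0, 0, 1], [0, 0, 0], -1]
    - [[0, 0, 1], [0, 0, 0], -1]
    - [[0, 0, 1], [0, 0, 0], -1]
    - [[0, 0, 1], [0, 0, 0], -1]
    - [[0, 0, 1], [0, 0, 0], -1]
    - [[0, 0, 1], [0, 0, 0], -1]
    - [[0, 0, 0.8], [0, 0, 0], -1]
    - [[0, 0, 0.6], [0, 0, 0], -1]
    - [[0, 0, 0.3], [0, 0, 0], -1]
    - [[0, 0, 0], [0, 0, 0], -1]

```text
clock: 9.12
position: [0.4772, -0.3413, 0.0403]
tool_rot: [-3.141, -0.0, 1.554]
force: [-0.0, 0.1, -0.1]
grip_width: 0.0854
finger_force: 0.0
```

play_rows:
  plan:
    - [[0, 0, 0], [0, 0, 0], 0]
    - [[0, 0, 0], [0, 0, 0], 0.4]
    - [[0, 0, 0], [0, 0, 0], 0.7]
    - [[0, 0, 0], [0, 0, 0], 1]
    - [[0, 0, 0], [0, 0, 0], 1]
    - [[0, 0, 0], [0, 0, 0], 1]
    - [[0, 0, 0], [0, 0, 0], 1]
  newtons: 50

```text
clock: 10.0
position: [0.4774, -0.3412, 0.0406]
tool_rot: [3.141, 0.0, 1.554]
force: [-0.4, 1.4, 6.1]
grip_width: 0.023
finger_force: 49.7
```

play_rows:
  plan:
    - [[0.227, 0.104, 0], [0, 0, 0], 1]
    - [[0.227, 0.104, 0], [0, 0, 0], 1]
    - [[0.454, 0.209, 0], [0, 0, 0], 1]
    - [[0.454, 0.209, 0], [0, 0, 0], 1]
    - [[0.454, 0.209, 0], [0, 0, 0], 1]
    - [[0.454, 0.209, 0], [0, 0, 0], 1]
    - [[0.454, 0.209, 0], [0, 0, 0], 1]
    - [[0.454, 0.209, 0], [0, 0, 0], 1]
    - [[0.454, 0.209, 0], [0, 0, 0], 1]

```text
clock: 11.12
position: [0.5205, -0.2516, 0.0406]
tool_rot: [3.141, 0.002, 1.554]
force: [-2.6, -6.1, 4.5]
grip_width: 0.0236
finger_force: 49.9
```

play_rows:
  plan:
    - [[0.454, 0.209, 0], [0, 0, 0], 1]
    - [[0.454, 0.209, 0], [0, 0, 0], 1]
    - [[0.454, 0.209, 0], [0, 0, 0], 1]
    - [[0.454, 0.209, 0], [0, 0, 0], 1]
    - [[0.454, 0.209, 0], [0, 0, 0], 1]
    - [[0.454, 0.209, 0], [0, 0, 0], 1]
    - [[0.227, 0.104, 0], [0, 0, 0], 1]
    - [[0, 0, 0], [0, 0, 0], 1]
    - [[0, 0, 0], [0, 0, 0], 1]

```text
clock: 12.25
position: [0.5561, -0.1775, 0.0406]
tool_rot: [3.141, 0.0, 1.555]
force: [1.0, -0.1, 5.6]
grip_width: 0.0236
finger_force: 50.1
```

```bash
cat > rim.py <<'E'
from h import *
from scipy.optimize import least_squares
f=grab_frame("top");P=cloud(f).reshape(-1,3)
cv2.imwrite("pics/t2.png",f["pixels"][...,::-1])
g=np.array([.556,.005])
m=(P[:,2]>.205)&(P[:,2]<.232)&(np.hypot(*(P[:,:2]-g).T)<.13)
q=P[m];d=q[:,:2]-g;b=np.digitize(np.arctan2(d[:,1],d[:,0]),np.linspace(-3.14,3.14,37));rr=np.hypot(*d.T)
e=np.array([q[b==i][np.argmax(rr[b==i])] for i in np.unique(b) if np.sum(b==i)>3])
r=least_squares(lambda p:np.hypot(*(e[:,:2]-p).T)-.101,g,loss="soft_l1",f_scale=.002)
print(len(e),r.x.round(4),np.abs(r.fun).round(3),bot.observe()["clock"])
E
python3 rim.py
```

```text
30 [0.5588 0.0128] [0.    0.    0.    0.001 0.001 0.    0.    0.    0.    0.    0.    0.001
 0.001 0.001 0.    0.    0.001 0.001 0.001 0.    0.001 0.    0.    0.
 0.    0.011 0.    0.    0.    0.   ] 12.3
```

View pics/t2.png

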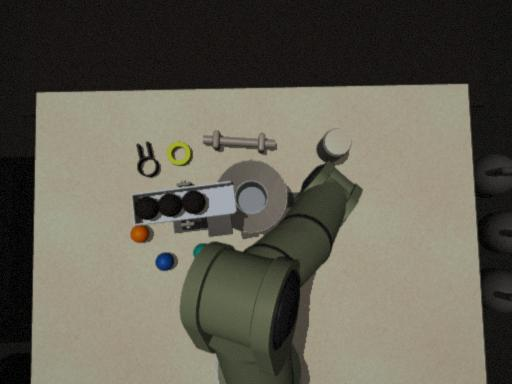

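The top view shows the funnel rim centred at about (252,197), just off the spout edge at (237,200). That puts the mouth about 41 mm beyond the lip and 3 mm off its centre line, which is good. I'll release and lift.

play_rows:
  plan:
    - [[0, 0, 0], [0, 0, 0], 0.6]
    - [[0, 0, 0], [0, 0, 0], 0.2]
    - [[0, 0, 0], [0, 0, 0], -0.4]
    - [[0, 0, 0], [0, 0, 0], -1]
    - [[0, 0, 0], [0, 0, 0], -1]
    - [[0, 0, 0], [0, 0, 0], -1]
    - [[0, 0, -0.4], [0, 0, 0], -1]
    - [[0, 0, -0.8], [0, 0, 0], -1]
    - [[0, 0, -1], [0, 0, 0], -1]
    - [[0, 0, -1], [0, 0, 0], -1]
    - [[0, 0, -1], [0, 0, 0], -1]
    - [[0, 0, -1], [0, 0, 0], -1]
    - [[0, 0, -1], [0, 0, 0], -1]
    - [[0, 0, -1], [0, 0, 0], -1]
    - [[0, 0, -1], [0, 0, 0], -1]
    - [[0, 0, -1], [0, 0, 0], -1]
    - [[0, 0, -1], [0, 0, 0], 0]
    - [[0, 0, -1], [0, 0, 0], 1]
    - [[0, 0, -1], [0, 0, 0], 1]
    - [[0, 0, -1], [0, 0, 0], 1]
  newtons: 30

```text
clock: 14.8
position: [0.5549, -0.1781, 0.3726]
tool_rot: [3.141, -0.0, 1.554]
force: [1.5, -0.5, -0.1]
grip_width: 0.012
finger_force: 0.0
```

```bash
python3 rim.py; python3 - <<'E'
from h import *
from workcell import bot
s=bot.observe();print(s["position"],s["tool_rot"],s["qpos"])
f=grab_frame("top");P=cloud(f).reshape(-1,3)
th=np.radians(95.85);X=np.array([np.cos(th),np.sin(th)]);Y=np.array([-X[1],X[0]])
u=P[:,:2]@X;v=P[:,:2]@Y
m=(P[:,2]>.32)&(P[:,2]<.34)&(v>-.51)&(v<-.45)&(u>-.02)&(u<.1)
print(m.sum(),u[m].min(),u[m].max(),v[m].max(),P[m].mean(0))
for z in(.31,):  # wall line angle
    w=(P[:,2]>.31)&(P[:,2]<.345)&(abs(v+.593)<.006)&(u>.0)&(u<.25);print(np.degrees(np.polyfit(u[w],v[w],1)[0]),w.sum())
E
```

```text
30 [0.5588 0.0127] [0.    0.    0.    0.001 0.001 0.    0.    0.    0.    0.    0.    0.
 0.001 0.    0.    0.    0.001 0.    0.002 0.    0.001 0.    0.    0.
 0.    0.011 0.    0.    0.    0.   ] 14.85
[ 0.55566187 -0.17867257  0.37550946] [3.13733888e+00 6.12689410e-04 1.55354527e+00] [-0.3161646   0.42934027  0.77232749  1.5656273  -0.31024454  1.26889675
  0.48525724]
463 0.010235127242935417 0.06998485156164501 -0.46338922304862856 [0.48000387 0.08907602 0.3313588 ]
-0.30311984300561445 226
```

play_rows:
  plan:
    - [[0.88, -0.275, -0.5], [0, 0, 0], 1]
    - [[0.88, -0.275, -0.5], [0, 0, 0], 1]
    - [[0.88, -0.275, 0], [0, 0, 0], 1]
    - [[0.88, -0.275, 0], [0, 0, 0], 1]
    - [[0.88, -0.275, 0], [0, 0, 0], 1]
    - [[0.88, -0.275, 0], [0, 0, 0], 1]
    - [[0.88, -0.275, 0], [0, 0, 0], 1]
    - [[0.88, -0.275, 0], [0, 0, 0], 1]
    - [[0.88, -0.275, 0], [0, 0, 0], 1]
    - [[0.88, -0.275, 0], [0, 0, 0], 1]
    - [[0.88, -0.275, 0], [0, 0, 0], 1]
    - [[0.88, -0.275, 0], [0, 0, 0], 1]
    - [[0, 0, 0], [0, 0, 0], 1]

```text
clock: 16.52
position: [0.4767, 0.0885, 0.3955]
tool_rot: [-3.141, -0.001, 1.557]
force: [-0.0, -0.5, 0.5]
grip_width: -0.0003
finger_force: 0.0
```

```bash
python3 - <<'E'
from h import *
s=bot.observe();print(s["position"],s["qpos"].round(2) if hasattr(s["qpos"],"round") else s["qpos"])
f=grab_frame("scene");cv2.imwrite("pics/s3.png",cv2.resize(f["pixels"][60:300,130:450,::-1],(800,600)))
E
```

```text
[0.47668939 0.08851001 0.39549598] [-0.92  0.19  0.73  1.76 -0.13  1.24 -0.17]
```

View pics/s3.png

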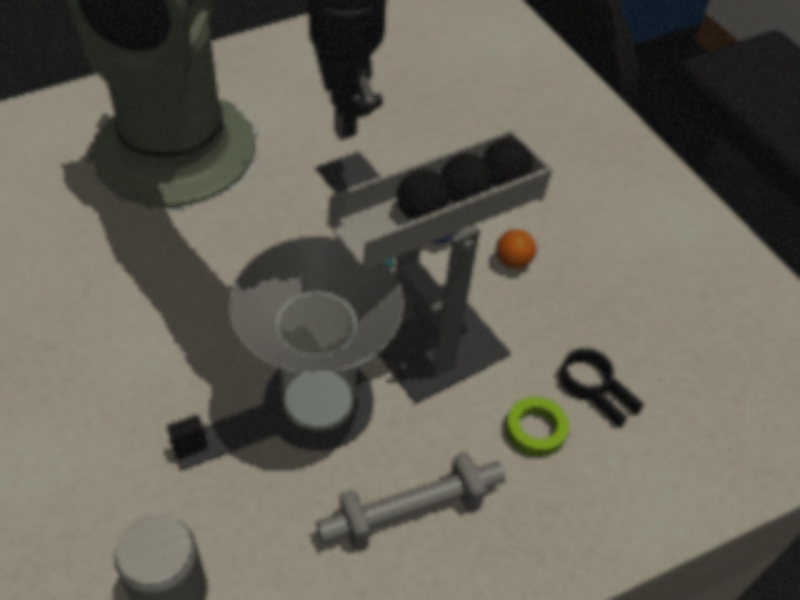

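The scene view shows the closed fingertips at (345,130), over the tab at (347,170), and the funnel mouth at (315,320) under the spout. I'll come down and press slowly.

play_rows:
  plan:
    - [[0, 0, 0.6], [0, 0, 0], 1]
    - [[0, 0, 0.6], [0, 0, 0], 1]
    - [[0, 0, 0.4], [0, 0, 0], 1]
    - [[0, 0, 0.2], [0, 0, 0], 1]
    - [[0, 0, 0.1], [0, 0, 0], 1]
    - [[0, 0, 0.1], [0, 0, 0], 1]
    - [[-0.015, 0, 0.04], [0, 0, 0], 1]
    - [[-0.015, 0, 0.04], [0, 0, 0], 1]
    - [[-0.015, 0, 0.04], [0, 0, 0], 1]
    - [[-0.015, 0, 0.04], [0, 0, 0], 1]
    - [[-0.015, 0, 0.04], [0, 0, 0], 1]
    - [[-0.015, 0, 0.04], [0, 0, 0], 1]

```text
clock: 18.08
position: [0.4779, 0.0843, 0.34]
tool_rot: [3.14, 0.0, 1.554]
force: [-1.2, -6.9, 11.1]
grip_width: 0.0002
finger_force: 5.4
```

play_rows:
  plan:
    - [[-0.02, 0, 0.03], [0, 0, 0], 1]
    - [[-0.02, 0, 0.03], [0, 0, 0], 1]
    - [[-0.02, 0, 0.03], [0, 0, 0], 1]
    - [[-0.02, 0, 0.03], [0, 0, 0], 1]
    - [[-0.02, 0, 0.03], [0, 0, 0], 1]
    - [[-0.02, 0, 0.03], [0, 0, 0], 1]
    - [[-0.02, 0, 0.03], [0, 0, 0], 1]
    - [[-0.02, 0, 0.03], [0, 0, 0], 1]

```text
clock: 19.08
position: [0.4781, 0.0811, 0.3341]
tool_rot: [3.139, -0.001, 1.554]
force: [1.1, -1.3, 8.6]
grip_width: 0.0002
finger_force: 4.3
```

```bash
cat > st.py <<'E'
from h import *
s=bot.observe();print(s["clock"],s["position"],s["force"])
for c in("top","scene"):
    f=grab_frame(c);P=cloud(f);cv2.imwrite(f"pics/{c}_st.png",f["pixels"][...,::-1])
    for r in regions_of("ball2",c)[:8]:
        q=P[r["mask"]&(f["depth"]>0)]
        if len(q):print(c,round(r["p"],2),np.median(q,0).round(3),f["pixels"][r["mask"]].mean(0).round())
E
python3 st.py
```

```text
19.075 [0.47812419 0.0810622  0.33410464] [ 1.06897785 -1.27904528  8.59969548]
top 0.71 [0.457 0.374 0.052] [129.  63.  11.]
top 0.6 [0.554 0.188 0.334] [30. 29. 28.]
top 0.6 [0.75  0.052 0.043] [105.  99.  90.]
top 0.57 [0.53  0.25  0.341] [22. 20. 19.]
top 0.57 [0.364 0.315 0.053] [ 35.  60. 105.]
top 0.53 [0.557 0.132 0.333] [35. 34. 32.]
scene 0.88 [0.551 0.173 0.332] [25. 24. 23.]
scene 0.8 [0.546 0.234 0.335] [25. 24. 23.]
scene 0.71 [0.556 0.115 0.328] [29. 28. 26.]
scene 0.67 [0.467 0.369 0.046] [117.  66.  29.]
```

The balls are rolling. I'll hold the tilt so they stay slow.

play_rows:
  plan:
    - [[0, 0, 0], [0, 0, 0], 1]
    - [[0, 0, 0], [0, 0, 0], 1]
    - [[0, 0, 0], [0, 0, 0], 1]
    - [[0, 0, 0], [0, 0, 0], 1]
    - [[0, 0, 0], [0, 0, 0], 1]
    - [[0, 0, 0], [0, 0, 0], 1]
    - [[0, 0, 0], [0, 0, 0], 1]
    - [[0, 0, 0], [0, 0, 0], 1]

```text
clock: 20.27
position: [0.4782, 0.0811, 0.334]
tool_rot: [3.139, -0.0, 1.554]
force: [2.4, -1.8, 7.2]
grip_width: -0.0005
finger_force: 3.9
```

```bash
python3 st.py
```

```text
20.275 [0.47815    0.08109225 0.33403114] [ 2.35396794 -1.83617591  7.18837097]
top 0.73 [0.554 0.025 0.319] [22. 20. 19.]
top 0.64 [0.456 0.374 0.051] [125.  62.  12.]
top 0.48 [0.368 0.315 0.053] [ 46.  68. 104.]
scene 0.68 [ 0.569 -0.008  0.229] [44. 43. 40.]
scene 0.58 [0.467 0.371 0.045] [116.  67.  32.]
scene 0.54 [0.555 0.022 0.126] [34. 33. 31.]
```

One ball is in the tube and the others are following. I'll keep holding.

play_rows:
  plan:
    - [[0, 0, 0], [0, 0, 0], 1]
    - [[0, 0, 0], [0, 0, 0], 1]
    - [[0, 0, 0], [0, 0, 0], 1]
    - [[0, 0, 0], [0, 0, 0], 1]
    - [[0, 0, 0], [0, 0, 0], 1]
    - [[0, 0, 0], [0, 0, 0], 1]
    - [[0, 0, 0], [0, 0, 0], 1]
    - [[0, 0, 0], [0, 0, 0], 1]

```text
clock: 21.48
position: [0.4781, 0.0811, 0.3341]
tool_rot: [3.139, -0.001, 1.554]
force: [2.1, -1.0, 8.0]
grip_width: -0.0
finger_force: 4.0
```

```bash
python3 st.py; python3 -c "
import cv2,numpy as np
a=cv2.imread('pics/top_st.png')[130:280,110:390];b=cv2.imread('pics/scene_st.png')[90:330,120:420]
cv2.imwrite('pics/v4.png',np.vstack([cv2.resize(a,(560,300)),cv2.resize(b,(560,300))]))"
```

```text
21.475 [0.47812699 0.08105059 0.33408069] [ 2.05291352 -0.95267385  8.0358112 ]
top 0.79 [0.569 0.005 0.173] [19. 17. 16.]
top 0.79 [0.457 0.374 0.052] [127.  62.  10.]
top 0.49 [0.533 0.019 0.121] [17. 17. 16.]
top 0.49 [0.367 0.314 0.054] [ 45.  66. 103.]
scene 0.71 [0.579 0.003 0.174] [31. 29. 27.]
scene 0.5 [0.469 0.369 0.046] [115.  62.  25.]
```

View pics/v4.png

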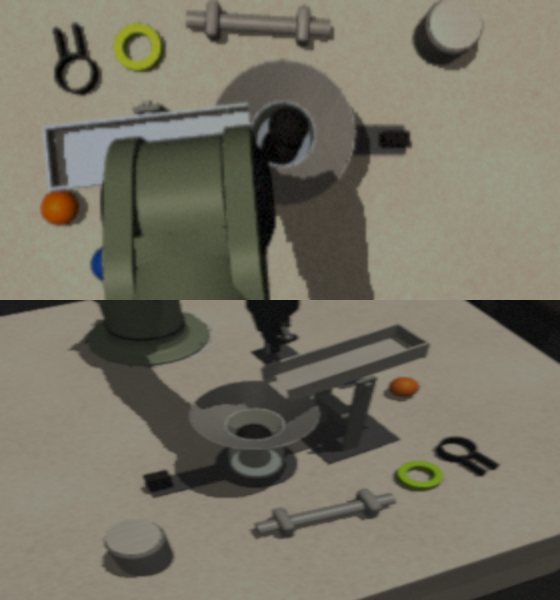

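The trough is empty and the black balls are stacked in the tube (290,130 in the upper half); none is on the cabinet top. I'll let the trough up gently and withdraw.

play_rows:
  plan:
    - [[0.04, 0, -0.08], [0, 0, 0], 1]
    - [[0.04, 0, -0.08], [0, 0, 0], 1]
    - [[0.04, 0, -0.08], [0, 0, 0], 1]
    - [[0.04, 0, -0.08], [0, 0, 0], 1]
    - [[0.04, 0, -0.08], [0, 0, 0], 1]
    - [[0.03, 0, -0.08], [0, 0, 0], 1]
    - [[0, 0, -0.1], [0, 0, 0], 1]
    - [[0, 0, -0.2], [0, 0, 0], 1]
    - [[0, 0, -0.5], [0, 0, 0], 1]
    - [[0, 0, -1], [0, 0, 0], 1]
    - [[0, 0, -1], [0, 0, 0], 1]
    - [[0, -0.8, -0.5], [0, 0, 0], 1]
    - [[0, -0.8, 0], [0, 0, 0], 1]
    - [[0, 0, 0], [0, 0, 0], 1]
    - [[0, 0, 0], [0, 0, 0], 1]
    - [[0, 0, 0], [0, 0, 0], 1]

```text
clock: 23.68
position: [0.4378, 0.0876, 0.4278]
tool_rot: [-3.142, 0.001, 1.554]
force: [0.1, -0.8, -0.1]
grip_width: -0.0006
finger_force: 0.0
```

```bash
python3 rim.py; python3 st.py; python3 -c "
import cv2,numpy as np
a=cv2.imread('pics/top_st.png')[130:280,110:390];b=cv2.imread('pics/scene_st.png')[90:330,120:420]
cv2.imwrite('pics/v5.png',np.vstack([cv2.resize(a,(560,300)),cv2.resize(b,(560,300))]))
from h import *
f=grab_frame('scene');P=cloud(f).reshape(-1,3)
X=np.array([np.cos(1.673),np.sin(1.673)]);u=P[:,:2]@X;v=P[:,:2]@[-X[1],X[0]]
m=(P[:,2]>.28)&(P[:,2]<.36)&(abs(u-.04)<.02)&(abs(v+.49)<.015);print('tab z',np.median(P[m,2]))"
```

```text
30 [0.5587 0.0127] [0.    0.001 0.    0.    0.001 0.    0.    0.    0.    0.    0.    0.
 0.001 0.001 0.    0.001 0.001 0.    0.002 0.    0.001 0.    0.    0.
 0.001 0.012 0.    0.    0.    0.   ] 23.725
23.725 [0.43773821 0.08753137 0.42774516] [-0.32495875 -0.09856984 -0.18338116]
top 0.89 [0.57  0.003 0.173] [18. 16. 15.]
top 0.56 [0.464 0.38  0.054] [135.  68.  13.]
scene 0.59 [0.468 0.371 0.047] [115.  64.  27.]
scene 0.5 [0.577 0.    0.174] [34. 33. 31.]
tab z 0.32996305731002196
```

View pics/v5.png

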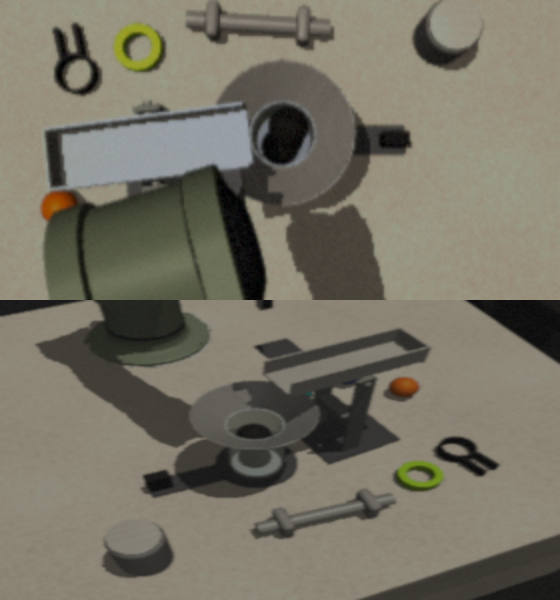

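The trough is back at rest (tab at 0.330 m) and empty. The tube is standing with the balls in it, and nothing else has moved.

```bash
python3 -c "
from workcell import bot
print(bot.job_done())"
```

```text
the job is handed in; nothing more can be done
None
```

The job is handed in at about 24 s: the cameras showed the trough emptied through the funnel into the standing tube with no ball on the cabinet top (the third ball, at the bottom, was not seen directly), and the trough back at rest with the other things unmoved.

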